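Firmness check of a dried apple ring on a ball-topped rest

ROBOT

A 7-joint arm with a two-finger parallel gripper is mounted at the origin on the work surface. World frame = base frame: x ahead of the robot, y to its left, z up, the work surface at z = 0. Lengths are in m, angles in rad, forces in N, time in s.
With the tool pointing down it reaches from about 0.4 to 0.85 m from the base axis. Payload 10.4 kg.
Tool frame: the origin (TCP) lies midway between the tips of the shut fingers; the grasp point (between the pads) lies r.grip_point_offset behind it (r.grip_point_offset is the distance from the TCP to the grasp point, in m); z points along the fingers, y is the line along which they close (so a half turn about z gives the same grasp; the last joint's range is limited). The gripper opens to 87 mm and grips with 3 to 60 N. Pads are 19 mm wide; open, the fingers measure 117 mm over their backs; the gripper's body (75 mm by 190 mm) begins 51 mm behind the grasp point.
Start: joints at [1.296, 0.332, -0.065, 1.46, 0.022, 1.35, -0.088], TCP at [0.156, -0.605, 0.223] pointing down, gripper open.
Joint ranges: [-2.6, 2.6], [-0.5, 2.12], [-1.47, 1.34], [0.16, 2.42], [-1.27, 4.41], [0.06, 2.06], [-2.6, 2.6]. Speed limits (rad/s): [2.22, 2.22, 2.79, 2.79, 3.14, 3.14, 3.14].

INTERFACE

Orientations are given as a unit quaternion [x, y, z, w].
In Python, from bench import r gives the robot as it stands.
- The arm moves only by the tool play_rows, never from a script. Its arguments are lists of equal length, an entry for each row: "claw": the closure, from 0 (fully open) to 1 (shut); "delta_pos": the shift along the tool's x, y, z scaled (see below), a list of three; "delta_rot": the turn, a rotation vector about the tool's x, y, z scaled (see below), a list of three. A call has 1 to 8 rows; each row shifts and turns the commanded pose from where the row before left it, along the tool's axes as they then stand; what a row does not reach is not made up. The controller multiplies each number of a shift by 200 mm and each number of a turn by pi rad. A row lasts 1/10 s, in which the tool goes at most 50 mm and 8.59 degrees, less where a joint would pass 70% of its speed; a pose out of reach is approached as far as the arm can. A call with a number of a shift or a turn outside -1 to 1 is refused whole. A call with a gripper value outside its range is refused whole. The fingers move at their own pace and stop on an object; "squeeze" is the grip in N (left out, the last holds). Time passes only in rows, so rows that do not move let the fingers close. It gives the time, the measured TCP pose, the force, the opening and the grip force at its end, in the units of the state.
- r.read_state(): the state, without advancing time (a new reading comes with each control period).
- r.camera(name): name is "scene" or "top" or "wrist"; returns a dict with "pixels" (384x512x3 uint8, red, green, blue), "camera_matrix" (3x3 intrinsics, pixels), "D" ([k1, k2, p1, p2, k3] as OpenCV has them; the pictures are not rectified), "cam_to_world" (4x4, takes a point from camera to world coordinates); the wrist camera has in their place "hand_eye" (4x4, takes a point from camera to tool coordinates, whose origin is the TCP and whose axes are the flange's). Camera axes: x right, y up, looking along -z (the intrinsics and any distortion apply to the point x, -y, -z); pixel columns grow to the right and rows downward; lengths in m; the calibration is good to about 2 mm. A picture is of the moment at which its call begins: read the wrist's pose just before it. There is no depth.
- r.close_job(): hands the job in; it is judged then, once.
The state is a dict: "time": time; "joint_positions": joint angles; "joint_vel": joint speeds; "joint_torque": joint torques, N m; "ee_pos": TCP position; "eef_rot": TCP orientation; "ft_force": force on the tool from outside, world axes, zero at the start; "torque": the same for the moment, N m; "width": finger opening in m; "grip_force": force on a finger pad.
Only numpy, scipy, OpenCV 4.12 (cv2) and the standard library are available. Lean on these libraries where they do the work, as an engineer would, in place of code of your own. Each camera call takes 0.05 s, during which the arm holds its last target. There are 200 camera calls.

TASK

Take the one whole apple ring (the slice with a round hole right through it) off the blue board and balance it, level and centred, on top of the steel ball of the rest; let go of it. Then lift the spring gauge out of its holder and gently press its flat foot down onto the middle of the balanced ring, with the gauge upright, until the plunger is about half way in (about 4 N), and finish like that, with the gauge still in the gripper and held motionless on the ring. Leave the other slices, the snips and the bowl where they are.

Things in the scene. Friction and masses are not known exactly. Their poses are not given: they have to be found in the camera images.
- ring: the whole dried apple ring: flat tan ring, 62 mm outer diameter, 20 mm hole, 10 mm thick, about 20 g; origin at the centre of its underside, z through the hole. It lies flat on the board in one of three places, about 95 mm apart in a row; the other two hold a broken C-shaped piece and a domed end slice without a hole
- ring_top (a point): centre of the ring's top face (in the middle of the hole), 10 mm above the origin of ring
- board: fixed blue cutting board, 140 x 300 x 10 mm; origin at the centre of its underside, y along its 300 mm length, and the row of slices runs along that length within 15 mm of its middle line
- rest: fixed ball-topped rest: steel ball of 60 mm diameter on a short column and a round foot of 84 mm diameter; origin at the centre of its underside, the ball's centre 55 mm and its top 85 mm above that. A ring laid level on the ball sits with its hole's edge on the ball, its underside 1.7 mm below the ball's top
- dome_top (a point): topmost point of the steel ball, 85 mm above the table
- holder: fixed grey tube, 72 mm outer and 44 mm inner diameter, 55 mm high, in which the gauge stands upright; origin at the centre of its underside
- gauge: spring gauge, loose, about 0.19 kg: black round barrel, 26 mm diameter (grip here), from 6 to 85 mm above the origin, over an aluminium flange of 56 mm diameter, 6 mm thick; origin at the centre of the flange's underside, z up along the barrel. At the start the flange rests on the holder's rim and the plunger hangs in the tube; 42 mm of lift clears it
- foot (a point): centre of the underside of the plunger's flat steel foot, 36 mm diameter, 6 mm thick, on a 10 mm stem below the flange; 40 mm below the origin of gauge when the plunger is out
- plunger (a joint): how far the plunger is pushed into the gauge, m: 0 = fully out, 0.016 = fully in, 0.008 = half way. The spring pushes back with 0.8 N when out plus 0.4 N per mm: 4 N half way, 7.2 N fully in
- broken: broken C-shaped slice, 60 mm wide, 9 mm thick, on the board; origin at the centre of the underside of the ring it was part of; to be left alone
- end_slice: end slice without a hole, domed disc of 52 mm diameter, 10 mm high, on the board; origin at the centre of its underside; to be left alone
- snips: red-handled snips, 170 mm long, 14 mm high, lying on the table beyond the rest; origin near the pivot, handles to its -x; to be left alone
- bowl: small steel bowl, 100 mm wide, 50 mm high, standing on the table beyond the holder; origin at the centre of its underside; to be left alone
Mind the look-alikes: they are no part of the job. Of the things that look like the rest, take the one that is farthest from the robot's base at the start. Leave any pink look-alike of the gauge alone.

How it is judged:
By the outcome, as a careful person would: the job done as asked, in the order asked, and still so for the second after the job is handed in, while the arm keeps its last pose, push and grip.
It also fails if it takes over 48 s, if anything falls off the work surface, if the arm or the gripper's body presses on something with over 40 N, if the wrist force passes 120 N, or if a joint passes its speed limit or range.

## Working session

There is one attempt and no reset: what is moved stays moved. The work goes in short steps, Python scripts to look and compute and a tool call to move; the robot and the scene stay as the last step left them, time stands still between calls to the robot, and variables do not carry over. Pictures are saved under pics/ and viewed, at most 10 in all, crops included, and the job is handed in when it is done.

Besides the shell and the picture viewer there is one more tool, called after ">>>" by a JSON object that holds its "name" and its "arguments". play_rows: Moves the arm, as the interface text tells. Shifts and turns lie within -1 to 1; 1 stands for 200 mm of shift or pi rad of turn. Its arguments: {"type":"object","properties":{"claw":{"type":"array"},"delta_pos":{"type":"array"},"delta_rot":{"type":"array"},"squeeze":{"type":"number"}},"required":["claw","delta_pos","delta_rot"]}

```bash
mkdir -p pics; ls
python3 - <<'E'
from bench import r
import cv2,numpy as np,pickle
s=r.read_state();print({k:np.round(v,4) for k,v in s.items()},r.grip_point_offset)
d={}
for n in("scene","top"):
    d[n]=r.camera(n)
    print(n,np.round(d[n]["camera_matrix"],1).tolist(),d[n]["D"],np.round(d[n]["cam_to_world"],3).tolist())
d["wrist"]=r.camera("wrist");print(np.round(d["wrist"]["hand_eye"],4).tolist())
pickle.dump(d,open("d0.pkl","wb"))
for n in d: cv2.imwrite(f"pics/{n}0.png",cv2.resize(d[n]["pixels"][:,:,::-1],(800,600),interpolation=cv2.INTER_CUBIC))
E
```

```text
pics
{'time': np.float64(0.0), 'joint_positions': array([ 1.2964,  0.3329, -0.0647,  1.4609,  0.0216,  1.3499, -0.0885]), 'joint_vel': array([-0.0004,  0.0006, -0.0008, -0.0013,  0.0004,  0.0006,  0.0007]), 'joint_torque': array([-7.00000e-04, -6.23241e+01,  2.45000e-02, -3.89902e+01,
       -6.13000e-02,  3.94000e-02,  1.00000e-04]), 'ee_pos': array([ 0.1556, -0.6049,  0.2218]), 'eef_rot': array([ 9.921e-01,  1.256e-01, -1.000e-04, -7.000e-04]), 'ft_force': array([0.4104, 0.0045, 0.4883]), 'torque': array([ 0.0016, -0.0274, -0.0113]), 'grip_force': np.float64(0.0), 'width': np.float64(0.0868)} 0.0187
scene [[492.9, 0.0, 254.3], [0.0, 492.9, 187.0], [0.0, 0.0, 1.0]] [-0.17652106  0.          0.          0.          0.        ] [[0.506, -0.724, 0.469, 1.24], [0.863, 0.419, -0.283, -0.368], [0.008, 0.548, 0.837, 1.281], [0.0, 0.0, 0.0, 1.0]]
top [[376.4, 0.0, 254.6], [0.0, 376.4, 190.1], [0.0, 0.0, 1.0]] [-0.04354737  0.          0.          0.          0.        ] [[0.029, 0.978, -0.206, 0.402], [-1.0, 0.028, -0.01, 0.018], [-0.004, 0.206, 0.979, 0.938], [0.0, 0.0, 0.0, 1.0]]
[[-0.0008, 0.9679, 0.2514, 0.0681], [1.0, 0.0007, 0.0005, -0.0013], [0.0003, 0.2514, -0.9679, -0.1636], [0.0, 0.0, 0.0, 1.0]]
```

View pics/top0.png

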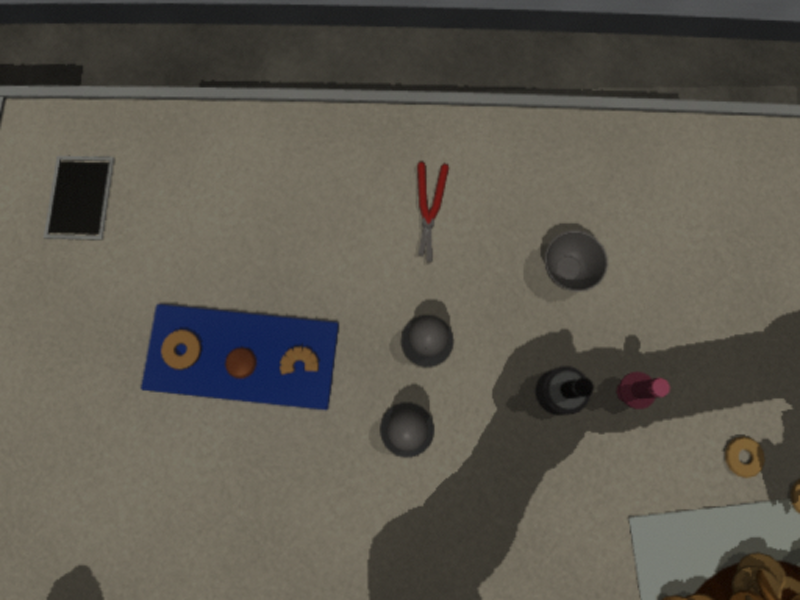

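View pics/scene0.png

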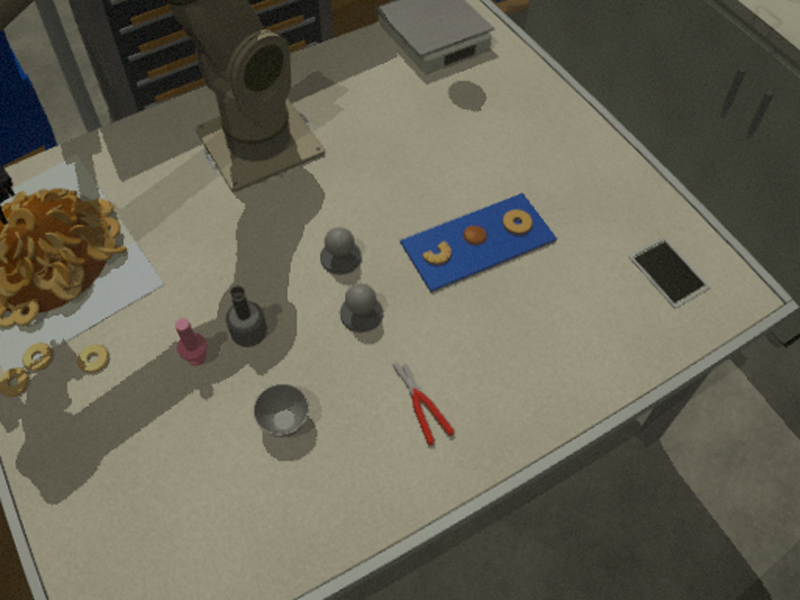

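Top view: the whole ring is at (180,350), the only slice on the blue board with a round hole. The end slice is at (241,363) and the broken C at (299,362). There are two ball rests, at (428,340) and (407,430). The upper one has larger x, so it looks farther from the base, and I'll check that numerically. The black gauge is at (565,390) and the pink look-alike at (640,390).

```bash
cat > h.py <<'E'
from bench import r
import cv2,numpy as np,pickle
from scipy.spatial.transform import Rotation as R
def grab(n,tag=None):
    s=r.read_state();c=r.camera(n)
    if n=="wrist":
        T=np.eye(4);T[:3,:3]=R.from_quat(s["eef_rot"]).as_matrix();T[:3,3]=s["ee_pos"]
        c["cam_to_world"]=T@c["hand_eye"]
    return c
def rays(c,px):
    u=cv2.undistortPoints(np.array(px,float).reshape(-1,1,2),c["camera_matrix"],np.array(c["D"]))[:,0]
    d=np.c_[u[:,0],-u[:,1],-np.ones(len(u))]@c["cam_to_world"][:3,:3].T
    return c["cam_to_world"][:3,3],d/np.linalg.norm(d,axis=1)[:,None]
def plane(c,px,z):
    o,d=rays(c,px);return o+d*((z-o[2])/d[:,2])[:,None]
def tri(*obs):
    A=np.zeros((3,3));b=np.zeros(3);L=[]
    for c,px in obs:
        o,d=rays(c,[px]);P=np.eye(3)-np.outer(d[0],d[0]);A+=P;b+=P@o;L.append((o,P))
    x=np.linalg.solve(A,b);return x,[np.linalg.norm(P@(x-o)) for o,P in L]
def proj(c,X):
    p=np.linalg.inv(c["cam_to_world"])@np.r_[X,1];p=p[:3]*[1,-1,-1]
    return cv2.projectPoints(p.reshape(1,3),np.zeros(3),np.zeros(3),c["camera_matrix"],np.array(c["D"]))[0].ravel()
def blob(mask,near,rad=60):
    "contour (all points) of the component nearest to a pixel, largest area preferred"
    n,l,st,ce=cv2.connectedComponentsWithStats(mask.astype(np.uint8))
    k=min((i for i in range(1,n) if st[i,4]>25),key=lambda i:np.hypot(*(ce[i]-near)))
    return l==k,ce[k],st[k]
E
python3 - <<'E'
from h import *
d=pickle.load(open("d0.pkl","rb"));T,S=d["top"],d["scene"]
def hsv(c): return cv2.cvtColor(c["pixels"],cv2.COLOR_RGB2HSV).astype(int)
res={}
for n,c,px in(("top",T,(115,224)),("scene",S,(331,141))):
    h=hsv(c);m=(h[...,0]>5)&(h[...,0]<28)&(h[...,1]>90)&(h[...,2]>60)
    b,ce,st=blob(m,px);cn=max(cv2.findContours(b.astype(np.uint8),0,1)[0],key=cv2.contourArea)
    e=cv2.fitEllipse(cn);print(n,"ring",ce,st,e,plane(c,[e[0]],.02))
    res[n]=e[0]
print("ring tri",tri((T,res["top"]),(S,res["scene"])))
# print rows through balls & gauge to pick thresholds
for n,c,px in(("top",T,(274,218)),("top",T,(260,274)),("scene",S,(231,191)),("scene",S,(217,155)),("top",T,(361,250)),("scene",S,(157,200))):
    h=hsv(c);x,y=px;print(n,px,"V",h[y,x-24:x+25:2,2],"S",h[y,x-24:x+25:4,1])
print("tentative far",tri((T,(274,218)),(S,(231,191))),"near",tri((T,(260,274)),(S,(217,155))))
print("gauge top",tri((T,(374,248)),(S,(152,187))))
a=cv2.resize(T["pixels"][180:310,80:430,::-1],None,fx=2.2,fy=2.2,interpolation=2)
b=cv2.resize(S["pixels"][120:250,80:360,::-1],None,fx=2.2,fy=2.2,interpolation=2)
o=np.zeros((580,800,3),np.uint8);o[:a.shape[0],:a.shape[1]]=a;o[290:290+b.shape[0],:b.shape[1]]=b
o=np.clip(o.astype(float)*1.6,0,255).astype(np.uint8);cv2.imwrite("pics/crop.png",o)
E
```

```text
top ring [115.36492891 223.28199052] [103 211  25  25 422] ((115.35379028320312, 223.26458740234375), (22.855140686035156, 24.47664451599121), 34.1963005065918) [[0.50112608 0.36841879 0.02      ]]
scene ring [330.63959391 141.52791878] [322 134  18  16 197] ((330.66741943359375, 141.52401733398438), (14.050174713134766, 17.509389877319336), 102.78121185302734) [[0.50572643 0.36597988 0.02      ]]
ring tri (array([0.50172641, 0.37054278, 0.01309777]), [np.float64(0.0004944622437175988), np.float64(0.0004944622437176165)])
top (274, 218) V [ 98  96  94  69  38  37  43  56  66  74  76  85  92  85  78  74  64  55
  41  42  85 116 114 116 118] S [47 43 20 24 23 23 22 20 24 25 42 45 45]
top (260, 274) V [110  97  96  92  38  36  44  54  64  69  72  75  79  77  74  67  61  54
  45  37  40 110 117 120 118] S [46 45 13 23 24 21 23 24 25 28  6 46 43]
scene (231, 191) V [154 155 154 151 148 156 151  77  88  92  95  99  97  92  79  73  64 121
 131 130 143 151 146 146 147] S [41 45 45 44 35 27 29 32 32 45 46 42 43]
scene (217, 155) V [154 152 152 154 151 150 154 127  79  87  89  86  92  83  77  69  62 127
 136 136 152 153 152 151 151] S [45 44 41 45 32 37 25 46 37 41 42 40 42]
top (361, 250) V [47 45 43 20 19 20 23 31 43 43 41 14  6  9  9 22 11 13  9 10  9 45 60 45
 44] S [43 42 27 22 18 12 85 85 70 57 28 38 52]
scene (157, 200) V [152 148 150 100 101  96  67  81  91  52  35  34  39  34  71  79  70  54
  74  81  78  80  76  89  99] S [44 42 48 30 25 80 65 29 25 45 72 47 52]
tentative far (array([ 0.52364032, -0.01866395,  0.04374438]), [np.float64(0.0025050183459683637), np.float64(0.0025050183459683485)]) near (array([0.39052903, 0.00864041, 0.05127626]), [np.float64(0.0005251037966286121), np.float64(0.0005251037966285736)])
gauge top (array([ 0.45304207, -0.2287233 ,  0.13396146]), [np.float64(0.001955865799557561), np.float64(0.0019558657995576044)])
```

View pics/crop.png

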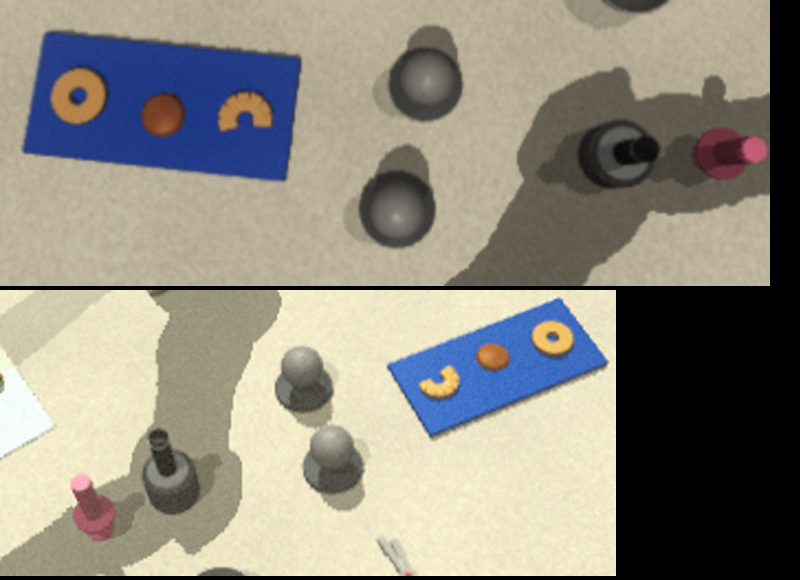

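The crop confirms the targets: whole ring with a full hole at crop (78,97), black gauge at (620,153). The far rest at crop (426,82) is 0.52 m from the base against 0.39 m for the other, so I take that one. Now I'll move toward the ring.

>>> {"name": "play_rows", "arguments": {"claw": [0,0,0,0,0,0,0,0], "delta_pos": [[0.18,-0.16,0],[0.18,-0.16,0],[0.18,-0.16,0],[0.18,-0.16,0],[0.18,-0.16,0],[0.18,-0.16,0],[0.18,-0.16,0],[0.18,-0.16,0]], "delta_rot": [[0,0,0.04],[0,0,0.04],[0,0,0],[0,0,0],[0,0,0],[0,0,0],[0,0,0],[0,0,0]]}}

```text
time: 0.95
ee_pos: [0.4313, -0.3354, 0.2226]
eef_rot: [1.0, 0.0, -0.0, 0.0]
ft_force: [0.5, -1.1, 0.6]
width: 0.087
grip_force: 0.0
```

>>> {"name": "play_rows", "arguments": {"claw": [0,0,0,0,0,0,0,0], "delta_pos": [[0.02,-0.24,0],[0.02,-0.24,0],[0.02,-0.24,0],[0.02,-0.24,0],[0.02,-0.24,0],[0.02,-0.24,0],[0.02,-0.24,0],[0.02,-0.24,0]], "delta_rot": [[0,0,0],[0,0,0],[0,0,0],[0,0,0],[0,0,0],[0,0,0],[0,0,0],[0,0,0]]}}

```text
time: 1.75
ee_pos: [0.4617, 0.0489, 0.2226]
eef_rot: [1.0, 0.0, 0.0, 0.0]
ft_force: [0.9, -0.5, -1.2]
width: 0.087
grip_force: 0.0
```

>>> {"name": "play_rows", "arguments": {"claw": [0,0,0,0,0,0,0,0], "delta_pos": [[0.03,-0.23,0.07],[0.03,-0.23,0.07],[0.03,-0.23,0.07],[0.03,-0.23,0.07],[0.03,-0.23,0.07],[0.03,-0.23,0.07],[0.02,-0.22,0.07],[0,0,0]], "delta_rot": [[0,0,0],[0,0,0],[0,0,0],[0,0,0],[0,0,0],[0,0,0],[0,0,0],[0,0,0]]}}

```text
time: 2.55
ee_pos: [0.4981, 0.3731, 0.1216]
eef_rot: [1.0, 0.004, -0.003, -0.001]
ft_force: [-0.8, 0.1, -0.3]
width: 0.087
grip_force: 0.0
```

Run:
```python
from h import *
s=r.read_state();print(np.round(s["ee_pos"],4),np.round(s["eef_rot"],4),np.round(s["joint_positions"],2))
c=grab("wrist");pickle.dump(c,open("w1.pkl","wb"))
h=cv2.cvtColor(c["pixels"],cv2.COLOR_RGB2HSV).astype(int);m=(h[...,0]>5)&(h[...,0]<28)&(h[...,1]>90)&(h[...,2]>50)
p=proj(c,np.array([.502,.369,.02]));b,ce,st=blob(m,p)
cs,hi=cv2.findContours(b.astype(np.uint8),cv2.RETR_CCOMP,cv2.CHAIN_APPROX_NONE)
for q in sorted(cs,key=cv2.contourArea)[::-1][:2]:
    e=cv2.fitEllipse(q);print("pred",p,"fit",np.round(e,1) if 0 else e,plane(c,[e[0]],.02),"wpts extents",np.ptp(plane(c,q[:,0],.02),axis=0))
cv2.imwrite("pics/w1.png",c["pixels"][:,:,::-1])
```

```text
[0.4981 0.3731 0.1216] [ 1.      0.0041 -0.0027 -0.001 ] [-0.12  0.52 -0.79  1.55  0.38  1.23 -2.54]
pred [261.75014431 182.37746998] fit ((260.09661865234375, 180.16490173339844), (68.57441711425781, 71.64363098144531), 85.26283264160156) [[0.50390688 0.37041686 0.02      ]] wpts extents [0.06077151 0.06003508 0.        ]
pred [261.75014431 182.37746998] fit ((260.1087951660156, 181.4253692626953), (23.07366180419922, 24.52283477783203), 82.99693298339844) [[0.50281519 0.37039414 0.02      ]] wpts extents [0.01998638 0.02105175 0.        ]
```

View pics/w1.png

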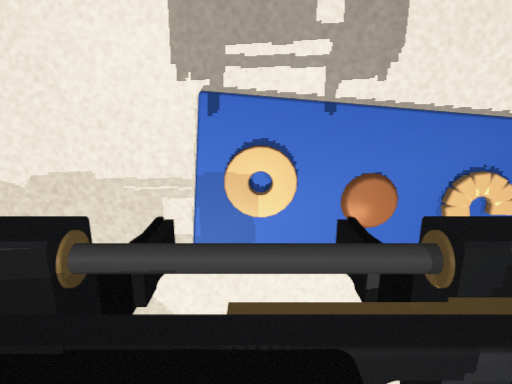

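The wrist view shows the ring at (260,180), the end slice at (369,200) and the C at (482,190). Joint 7 is close to its limit, so I'll turn the tool 90°. The fingers then close across the board, with more joint margin.

>>> {"name": "play_rows", "arguments": {"claw": [0,0,0,0,0,0,0,0], "delta_pos": [[0,0,0],[0,0,0],[0,0,0],[0,0,0],[0,0,0],[0,0,0],[0,0,0],[0,0,0]], "delta_rot": [[0,0,-0.045],[0,0,-0.045],[0,0,-0.045],[0,0,-0.045],[0,0,-0.045],[0,0,-0.045],[0,0,-0.045],[0,0,-0.045]]}}

```text
time: 3.4
ee_pos: [0.5028, 0.3653, 0.1249]
eef_rot: [0.843, 0.538, 0.0, 0.001]
ft_force: [0.0, 1.3, 0.2]
width: 0.0871
grip_force: 0.0
```

>>> {"name": "play_rows", "arguments": {"claw": [0,0,0,0,0], "delta_pos": [[0,0,0],[0,0,0],[0,0,0],[0,0,0],[0,0,0]], "delta_rot": [[0,0,-0.045],[0,0,-0.045],[0,0,-0.045],[0,0,0],[0,0,0]]}}

```text
time: 3.9
ee_pos: [0.5024, 0.366, 0.1246]
eef_rot: [0.714, 0.7, -0.0, 0.0]
ft_force: [-0.3, 0.4, 0.7]
width: 0.0872
grip_force: 0.0
```

```bash
cat >> h.py <<'E'
def pose():
    s=r.read_state();q=R.from_quat(s["eef_rot"]);print("t",round(float(s["time"]),2),"ee",np.round(s["ee_pos"],4),"q",np.round(s["eef_rot"],4),"j",np.round(s["joint_positions"],2),"F",np.round(s["ft_force"],2),"w",round(float(s["width"]),4))
    return np.array(s["ee_pos"]),q
def go(p,q,target,x_az):
    "tool-frame shift units and rotation units to reach target with tool down, tool x at azimuth x_az deg"
    G=R.from_euler("z",x_az,degrees=True)*R.from_quat([1,0,0,0])
    print("shift",np.round(q.inv().apply(np.array(target)-p)/.2,4),"rot",np.round((q.inv()*G).as_rotvec()/np.pi,4))
def ringpx(c,guess,zt=.02):
    h=cv2.cvtColor(c["pixels"],cv2.COLOR_RGB2HSV).astype(int);m=(h[...,0]>5)&(h[...,0]<28)&(h[...,1]>90)&(h[...,2]>50)
    b,ce,st=blob(m,proj(c,np.array(guess)))
    cs,_=cv2.findContours(b.astype(np.uint8),cv2.RETR_CCOMP,cv2.CHAIN_APPROX_NONE)
    return [cv2.fitEllipse(q)[0] for q in sorted(cs,key=cv2.contourArea)[::-1][:2] if len(q)>8]
E
python3 - <<'E'
from h import *
p,q=pose()
c=grab("wrist");pickle.dump(c,open("w2.pkl","wb"))
e=ringpx(c,[.503,.37,.02]);print(e,plane(c,e,.02))
old=pickle.load(open("w1.pkl","rb"));eo=ringpx(old,[.503,.37,.02])
print("tri wrist",tri((c,e[0]),(old,eo[0])))
X=plane(c,e[:1],.02)[0];go(p,q,[X[0],X[1],.06],90)
E
```

```text
t 3.9 ee [0.5024 0.366  0.1246] q [ 7.144e-01  6.997e-01 -1.000e-04  3.000e-04] j [ 0.07  0.64 -1.08  1.55  0.58  1.3  -1.11] F [-0.32  0.37  0.71] w 0.0872
[(254.9761505126953, 182.07757568359375), (255.0285186767578, 182.71429443359375)] [[0.50184537 0.37179907 0.02      ]
 [0.50187797 0.37123966 0.02      ]]
tri wrist (array([0.50195008, 0.37014735, 0.01239973]), [np.float64(0.00021079535164024142), np.float64(0.00021079535164029897)])
shift [ 0.0291 -0.0037  0.3231] rot [ 0.0001  0.0002 -0.0066]
```

>>> {"name": "play_rows", "arguments": {"claw": [0,0,0,0,0,0,0,0], "delta_pos": [[0.0225,-0.002,0.1],[0,0,0.1],[0,0,0.1],[0,0,0.1],[0,0,0.08],[0,0,0.05],[0,0,0.028],[0,0,0]], "delta_rot": [[0,0,-0.0066],[0,0,0],[0,0,0],[0,0,0],[0,0,0],[0,0,0],[0,0,0],[0,0,0]]}}

```text
time: 4.75
ee_pos: [0.5014, 0.3715, 0.0124]
eef_rot: [0.705, 0.709, -0.0, -0.0]
ft_force: [0.6, -1.2, 0.5]
width: 0.0868
grip_force: 0.0
```

>>> {"name": "play_rows", "arguments": {"claw": [0.3,0.5,0.7,1,1,1,1,1], "delta_pos": [[0,0,0],[0,0,0],[0,0,0],[0,0,0],[0,0,0],[0,0,0],[0,0,0],[0,0,0]], "delta_rot": [[0,0,0],[0,0,0],[0,0,0],[0,0,0],[0,0,0],[0,0,0],[0,0,0],[0,0,0]], "squeeze": 8}}

```text
time: 5.55
ee_pos: [0.5018, 0.3717, 0.0132]
eef_rot: [0.705, 0.709, 0.0, 0.0]
ft_force: [-0.3, -1.3, 4.7]
width: 0.0611
grip_force: 8.0
```

Run:
```python
from h import *
d=pickle.load(open("d0.pkl","rb"))
for n,T in d.items():
    if n=="wrist":continue
# balls: dark/low-saturation blobs vs bright table. Fit circle to upper silhouette by radial edges
def silh(c,px,rmax,angs):
    g=cv2.GaussianBlur(cv2.cvtColor(c["pixels"],cv2.COLOR_RGB2GRAY),(0,0),.8).astype(np.float32);P=[]
    for a in np.deg2rad(angs):
        t=np.arange(rmax*.5,rmax*1.4,.25);x=px[0]+t*np.cos(a);y=px[1]+t*np.sin(a)
        v=cv2.remap(g,x.astype(np.float32)[None],y.astype(np.float32)[None],1)[0]
        k=np.argmax(np.gradient(v));P.append((x[k],y[k]))
    return np.array(P)
def cfit(P):
    A=np.c_[2*P,np.ones(len(P))];s=np.linalg.lstsq(A,(P**2).sum(1),rcond=None)[0];return s[:2],np.sqrt(s[2]+s[:2]@s[:2])
for n,px,rm,an in(("scene",(231,191),10,range(150,360,10)),):
    P=silh(d[n],px,rm,an);ce,rad=cfit(P);print(n,ce,rad,plane(d[n],[ce],.055))
pose()
```

```text
scene [230.33174521 191.95827971] 10.29204733022828 [[ 0.53312765 -0.02290626  0.055     ]]
t 5.55 ee [0.5018 0.3717 0.0132] q [7.052e-01 7.090e-01 2.000e-04 1.000e-04] j [ 0.01  0.76 -0.99  1.63  0.69  1.14 -1.15] F [-0.28 -1.28  4.71] w 0.0611
```

>>> {"name": "play_rows", "arguments": {"claw": [1,1,1,1,1,1,1,1], "delta_pos": [[0,0,-0.05],[0,0,-0.15],[0,0,-0.2],[0,0,-0.2],[0,0,-0.2],[-0.1,0.02,-0.1],[-0.2,0.02,0],[-0.2,0.02,0]], "delta_rot": [[0,0,0],[0,0,0],[0,0,0],[0,0,0],[0,0,0],[0,0,0],[0,0,0],[0,0,0]]}}

```text
time: 6.35
ee_pos: [0.5138, 0.2715, 0.194]
eef_rot: [0.704, 0.71, 0.001, 0.0]
ft_force: [0.4, -0.8, -0.2]
width: 0.0611
grip_force: 8.0
```

>>> {"name": "play_rows", "arguments": {"claw": [1,1,1,1,1,1,1,1], "delta_pos": [[-0.22,0.02,0],[-0.22,0.02,0],[-0.22,0.02,0],[-0.22,0.02,0],[-0.22,0.02,0],[-0.22,0.02,0],[-0.22,0,0],[-0.2,0,0]], "delta_rot": [[0,0,0],[0,0,0],[0,0,0],[0,0,0],[0,0,0],[0,0,0],[0,0,0],[0,0,0]]}}

```text
time: 7.15
ee_pos: [0.5396, -0.0784, 0.1933]
eef_rot: [0.705, 0.709, -0.0, 0.0]
ft_force: [0.3, 0.5, 0.6]
width: 0.0612
grip_force: 8.0
```

>>> {"name": "play_rows", "arguments": {"claw": [1,1,1], "delta_pos": [[-0.01,0,0],[0,0,0],[0,0,0]], "delta_rot": [[0,0,0],[0,0,0],[0,0,0]]}}

```text
time: 7.45
ee_pos: [0.54, -0.0767, 0.1933]
eef_rot: [0.705, 0.71, 0.0, 0.0]
ft_force: [0.7, 0.4, 0.1]
width: 0.0615
grip_force: 8.0
```

Run:
```python
from h import *
p,q=pose()
c=grab("wrist");S=grab("scene");pickle.dump((c,S),open("w3.pkl","wb"))
w=c["pixels"][:,:,::-1];s=cv2.resize(S["pixels"][110:230,150:310,::-1],None,fx=2.4,fy=2.4,interpolation=2)
o=np.zeros((384+0,512+288,3),np.uint8);o[:,:512]=w;s=s[:288,:288] if 0 else cv2.resize(s,(288,216));o[:216,512:]=s
cv2.imwrite("pics/w3.png",o);print(proj(c,np.array([.53,-.021,.055])),proj(S,p))
```

```text
t 7.45 ee [ 0.54   -0.0767  0.1933] q [7.045e-01 7.097e-01 2.000e-04 0.000e+00] j [ 1.03  0.41 -1.2   1.67  0.4   1.33 -0.23] F [0.7  0.36 0.07] w 0.0615
[245.24161642 120.51525946] [212.34026741 174.49882703]
```

View pics/w3.png

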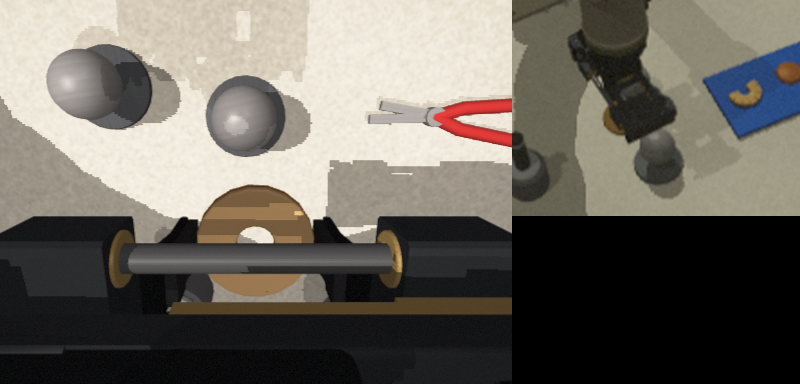

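The wrist view shows the held ring at (256,240), the target ball at (246,118), and the nearer rest at (85,83). I'll fit the ball's silhouette cone and the ring outline in this same image.

```bash
cat >> h.py <<'E'
from scipy.optimize import least_squares
def cone(c,P,Rad=.03):
    "centre of a sphere from silhouette pixels; fit unit rays d.v=1"
    for _ in range(3):
        o,d=rays(c,P);v=np.linalg.lstsq(d,np.ones(len(d)),rcond=None)[0];res=np.abs(d@v-1)
        P=P[res<max(2*np.median(res),1e-4)]
    k=np.linalg.norm(v);a=v/k;al=np.arccos(1/k)
    return o+a*Rad/np.sin(al),o+a*((.055-o[2])/a[2]),len(P)
def radial(g,px,r0,r1,angs,sign):
    P=[]
    for a in np.deg2rad(angs):
        t=np.arange(r0,r1,.25);x=px[0]+t*np.cos(a);y=px[1]+t*np.sin(a)
        v=cv2.remap(g,x.astype(np.float32)[None],y.astype(np.float32)[None],1)[0]
        P.append((x[k:=np.argmax(sign*np.gradient(v))],y[k]))
    return np.array(P)
def heldring(c,p,q,zb=-.0032):
    "centre of the held ring in tool frame (level), from outer outline"
    h=cv2.cvtColor(c["pixels"],cv2.COLOR_RGB2HSV).astype(int);m=(h[...,0]>5)&(h[...,0]<25)&(h[...,1]>70)&(h[...,2]>40)
    m[:180]=0;m[298:]=0;m[:,:195]=0;m[:,320:]=0
    m=cv2.morphologyEx(m.astype(np.uint8),cv2.MORPH_OPEN,np.ones((3,3)))
    q0=max(cv2.findContours(m,cv2.RETR_EXTERNAL,cv2.CHAIN_APPROX_NONE)[0],key=cv2.contourArea)[:,0].astype(float)
    q0=q0[q0[:,1]<238]
    tb=q.inv().apply(plane(c,q0,p[2]+zb)-p)[:,:2];tt=q.inv().apply(plane(c,q0,p[2]+zb+.01)-p)[:,:2]
    def f(v):
        return np.maximum(np.hypot(*(tb-v[:2]).T),np.hypot(*(tt-v[:2]).T))-v[2] if 0 else np.minimum(np.hypot(*(tb-v[:2]).T),1)*0+np.where((tt-v[:2])[:,0]>.014,np.hypot(*(tb-v[:2]).T),np.hypot(*(tt-v[:2]).T))-v[2]
    s=least_squares(f,[0,0,.031],loss="soft_l1",f_scale=5e-4);return s.x,np.abs(f(s.x)).mean(),len(q0)
E
sed -i 's/return np.maximum.*if 0 else np.minimum.*\*0+np.where/return np.where/' h.py
python3 - <<'E'
from h import *
c,S=pickle.load(open("w3.pkl","rb"));p,q=pose()
g=cv2.GaussianBlur(cv2.cvtColor(c["pixels"],cv2.COLOR_RGB2GRAY),(0,0),1).astype(np.float32)
x,y=246,118;print("row",g[y,x-45:x+46:3].astype(int));print("col",g[y-45:y+46:3,x].astype(int))
for sg in(-1,):
    P=radial(g,(243,118),22,40,range(0,360,6),sg);print(np.round(np.hypot(*(P-[243,118]).T)).astype(int).tolist());print(cone(c,P))
print("held",heldring(c,p,q))
print("scene ball again");gs=cv2.GaussianBlur(cv2.cvtColor(S["pixels"],cv2.COLOR_RGB2GRAY),(0,0),.6).astype(np.float32)
E
```

```text
t 7.55 ee [ 0.5401 -0.0765  0.1932] q [7.042e-01 7.100e-01 1.000e-04 1.000e-04] j [ 1.03  0.41 -1.2   1.67  0.4   1.33 -0.23] F [ 0.36  0.88 -0.58] w 0.0612
row [232 224 125 118 136 146 153 157 164 190 217 224 212 192 168 154 146 139
 132 127 119 110 101  89  78  68  61  61 106 151 154]
col [204 108  91  90  94 113 125 133 140 144 144 151 156 158 158 154 160 175
 173 148 137 127 123 117 105  93  91  97 188 236 235]
[26, 33, 33, 33, 33, 34, 33, 34, 34, 34, 27, 27, 25, 29, 29, 26, 28, 31, 29, 31, 32, 32, 32, 32, 32, 32, 32, 31, 31, 32, 31, 32, 31, 32, 32, 32, 33, 32, 32, 33, 32, 32, 32, 32, 32, 32, 32, 31, 31, 31, 30, 30, 33, 32, 32, 33, 27, 33, 28, 26]
(array([ 0.5271249 , -0.01972057,  0.03820735]), array([ 0.52774308, -0.01905953,  0.055     ]), 27)
held (array([-0.00379186, -0.00082991,  0.03151554]), np.float64(0.004197802987202352), 196)
scene ball again
```

Run:
```python
from h import *
c,S=pickle.load(open("w3.pkl","rb"));p,q=pose()
im=c["pixels"];h=cv2.cvtColor(im,cv2.COLOR_RGB2HSV).astype(int)
for y in(182,184,186,188,192,200,215,225,235,284,292,296): 
    m=(h[y,:,0]>5)&(h[y,:,0]<25)&(h[y,:,1]>70)&(h[y,:,2]>40);xs=np.where(m)[0];xs=xs[(xs>150)&(xs<360)];print(y,xs[[0,-1]] if len(xs) else None,len(xs),h[y,256].tolist(),h[y,190].tolist())
print("col256",[(y,*h[y,256]) for y in range(176,244,4)])
g=cv2.GaussianBlur(cv2.cvtColor(im,cv2.COLOR_RGB2GRAY),(0,0),1).astype(np.float32)
ctr=(243.5,118.)
for k in range(3):
    P=radial(g,ctr,28,37,list(range(6,60,4))+list(range(110,330,4)),-1);ee=cv2.fitEllipse(P.astype(np.float32));print(ee,cone(c,P));ctr=ee[0]
```

```text
t 7.55 ee [ 0.5401 -0.0765  0.1932] q [7.042e-01 7.100e-01 1.000e-04 1.000e-04] j [ 1.03  0.41 -1.2   1.67  0.4   1.33 -0.23] F [ 0.36  0.88 -0.58] w 0.0612
182 None 0 [19, 23, 238] [21, 20, 243]
184 None 0 [18, 43, 219] [20, 21, 241]
186 [244 268] 25 [13, 163, 75] [20, 21, 240]
188 [236 273] 38 [16, 120, 106] [19, 22, 240]
192 [227 284] 58 [16, 120, 121] [20, 19, 244]
200 [215 295] 81 [16, 119, 120] [20, 19, 244]
215 [203 306] 104 [16, 119, 156] [20, 21, 243]
225 [200 310] 111 [17, 125, 114] [135, 32, 16]
235 [197 313] 84 [20, 23, 236] [45, 28, 18]
284 [219 291] 73 [16, 122, 153] [170, 15, 50]
292 [233 278] 46 [16, 118, 155] [160, 11, 69]
296 [257 262] 6 [17, 66, 146] [170, 19, 79]
col256 [(176, np.int64(19), np.int64(20), np.int64(242)), (180, np.int64(21), np.int64(20), np.int64(239)), (184, np.int64(18), np.int64(43), np.int64(219)), (188, np.int64(16), np.int64(120), np.int64(106)), (192, np.int64(16), np.int64(120), np.int64(121)), (196, np.int64(17), np.int64(121), np.int64(118)), (200, np.int64(16), np.int64(119), np.int64(120)), (204, np.int64(16), np.int64(122), np.int64(11
[... 369 characters left out ...]
int64(19), np.int64(20), np.int64(238)), (240, np.int64(20), np.int64(21), np.int64(238))]
((243.54925537109375, 118.28309631347656), (62.96282958984375, 65.76988220214844), 132.78457641601562) (array([ 0.52833015, -0.02000836,  0.04693444]), array([ 0.52860406, -0.01967444,  0.055     ]), 45)
((243.57647705078125, 118.22333526611328), (62.87285614013672, 65.8118896484375), 126.99718475341797) (array([ 0.52836536, -0.02013785,  0.04687296]), array([ 0.52864038, -0.01979805,  0.055     ]), 32)
((243.5908660888672, 118.19168090820312), (62.912757873535156, 65.84430694580078), 128.6441192626953) (array([ 0.52840541, -0.02001163,  0.04766089]), array([ 0.52865345, -0.01970699,  0.055     ]), 45)
```

```bash
cat >> h.py <<'E'
def heldring2(c,p,q,zb=-.0032):
    h=cv2.cvtColor(c["pixels"],cv2.COLOR_RGB2HSV).astype(int);m=(h[...,0]>5)&(h[...,0]<25)&(h[...,1]>70)&(h[...,2]>40);Q=[]
    for y in list(range(186,240))+list(range(276,293)):
        xs=np.where(m[y,195:320])[0]+195
        if len(xs)>10: Q+=[(xs[0]-.5,y),(xs[-1]+.5,y)]
    for x in range(240,272,2):
        ys=np.where(m[180:215,x])[0]+180;Q.append((x,ys[0]-.5))
    Q=np.array(Q,float)
    tb=q.inv().apply(plane(c,Q,p[2]+zb)-p)[:,:2];tt=q.inv().apply(plane(c,Q,p[2]+zb+.01)-p)[:,:2]
    f=lambda v:np.where((tt-v[:2])[:,0]>.014,np.hypot(*(tb-v[:2]).T),np.hypot(*(tt-v[:2]).T))-v[2]
    s=least_squares(f,[0,0,.031],loss="soft_l1",f_scale=5e-4);return np.round(s.x,4),np.abs(f(s.x)).mean(),len(Q)
E
python3 - <<'E'
from h import *
c,S=pickle.load(open("w3.pkl","rb"))
p=np.array([.5400,-.0767,.1933]);q=R.from_quat([.7045,.7097,.0002,0])
print("held",heldring2(c,p,q))
# grip-time reading: hole top edge
h=cv2.cvtColor(c["pixels"],cv2.COLOR_RGB2HSV).astype(int)
P=[]
for y in range(229,243):
    xs=np.where(h[y,225:287,1]<60)[0]+225;P+=[(xs[0]-.5,y),(xs[-1]+.5,y)]
for x in range(246,267,2):
    ys=np.where(h[215:243,x,1]<60)[0]+215;P.append((x,ys[0]-.5))
P=np.array(P,float)
for dz in(.0068,-.0032):
    t=q.inv().apply(plane(c,P,p[2]+dz)-p)[:,:2];s=least_squares(lambda v:np.hypot(*(t-v[:2]).T)-v[2],[0,0,.01],loss="soft_l1",f_scale=3e-4);print("hole",dz,s.x,s.cost)
B=np.array([.5286,-.0197,.055]);print("ball in tool",q.inv().apply(B-p))
go(p,q,[B[0],B[1],.12],90)
E
```

```text
held (array([-0.0016, -0.0007,  0.0306]), np.float64(0.0003457099806911743), 158)
hole 0.0068 [-0.00087359 -0.00070684  0.00987667] 3.9695613343840464e-07
hole -0.0032 [-0.00536691 -0.00071458  0.01050636] 4.44286866096958e-07
ball in tool [ 0.05704332 -0.01101978  0.13831296]
shift [ 0.2853 -0.055   0.3666] rot [ 0.0001 -0.0001  0.0023]
```

Run:
```python
from h import *
M=[]
for f,ax in(("w1.pkl",0),("w2.pkl",1)):
    c=pickle.load(open(f,"rb"));h=cv2.cvtColor(c["pixels"],cv2.COLOR_RGB2HSV).astype(int)
    m=(h[...,0]>5)&(h[...,0]<28)&(h[...,1]>90)&(h[...,2]>50);b,_,_=blob(m,proj(c,np.array([.502,.37,.02])))
    cs,_=cv2.findContours(b.astype(np.uint8),cv2.RETR_CCOMP,cv2.CHAIN_APPROX_NONE);cs=sorted(cs,key=cv2.contourArea)[::-1]
    Q=cs[0][:,0].astype(float);tb=plane(c,Q,.01)[:,:2];tt=plane(c,Q,.02)[:,:2];cam=c["cam_to_world"][:2,3]
    def F(v):
        n=(tt-v[:2]);n/=np.linalg.norm(n,axis=1)[:,None];vis=((cam-v[:2]-.031*n)*n).sum(1)>0
        return np.where(vis,np.hypot(*(tb-v[:2]).T),np.hypot(*(tt-v[:2]).T))-v[2]
    s=least_squares(F,[.502,.37,.031],loss="soft_l1",f_scale=5e-4);print(f,"outer",np.round(s.x,4),np.abs(F(s.x)).mean());M.append(s.x[:2])
d=M[0]-M[1];a=(d[0]-d[1])/2;cc=-(d[0]+d[1])/2;print("bias tool x,y",a,cc,"ring",M[0]-[a,-cc],M[1]-[cc,a])
```

```text
w1.pkl outer [0.5021 0.3703 0.0298] 0.0008374990064744392
w2.pkl outer [0.5018 0.3705 0.0298] 0.00026790895657373436
bias tool x,y 0.0002036745054766198 -9.075630957391945e-05 ring [0.50191114 0.37024979] [0.50191114 0.37024979]
```

>>> {"name": "play_rows", "arguments": {"claw": [1,1,1,1,1], "delta_pos": [[0.04,-0.03,0.13],[0.04,-0.025,0.13],[0,0,0],[0,0,0],[0,0,0]], "delta_rot": [[0,0,0.0023],[0,0,0],[0,0,0],[0,0,0],[0,0,0]]}}

```text
time: 8.05
ee_pos: [0.53, -0.0622, 0.1424]
eef_rot: [0.708, 0.707, 0.001, 0.001]
ft_force: [0.6, -0.1, -0.5]
width: 0.061
grip_force: 8.0
```

Run:
```python
from h import *
p,q=pose();c=grab("wrist");pickle.dump(c,open("w4.pkl","wb"))
g=cv2.GaussianBlur(cv2.cvtColor(c["pixels"],cv2.COLOR_RGB2GRAY),(0,0),1).astype(np.float32)
ctr=proj(c,np.array([.5286,-.0197,.055]));rad=np.hypot(*(proj(c,np.array([.5586,-.0197,.055]))-ctr));print(ctr,rad)
for k in range(3):
    P=radial(g,ctr,rad*.9,rad*1.14,list(range(0,360,4)),-1);cc=cone(c,P);print(cc,"tool",q.inv().apply(cc[1]-p));ctr=proj(c,cc[1])
print("r",np.round(np.hypot(*(P-ctr).T)).astype(int).tolist());print("held",heldring2(c,p,q))
go(p,q,[.5291,-.0183,.10],90)
o=cv2.circle(c["pixels"][:,:,::-1].copy(),(0,0),1,(0,0,255),1)
for a in P.astype(int): o[a[1],a[0]]=(0,0,255)
cv2.imwrite("pics/w4.png",cv2.resize(o[:300,100:420],None,fx=2,fy=2,interpolation=0))
```

```text
t 8.05 ee [ 0.53   -0.0622  0.1424] q [7.076e-01 7.066e-01 5.000e-04 7.000e-04] j [ 1.01  0.44 -1.18  1.76  0.43  1.23 -0.29] F [ 0.6  -0.13 -0.52] w 0.061
[253.75852248 141.04691502] 38.81767320545582
(array([ 0.52852118, -0.02048769,  0.04937791]), array([ 0.52853714, -0.01987603,  0.055     ]), 49) tool [ 0.04237925 -0.00169845  0.08733476]
(array([ 0.52849272, -0.02051218,  0.04984982]), array([ 0.52850794, -0.01995033,  0.055     ]), 51) tool [ 0.0423049  -0.00172753  0.08733473]
(array([ 0.5285995 , -0.0204355 ,  0.05000739]), array([ 0.52861217, -0.019892  ,  0.055     ]), 48) tool [ 0.04236338 -0.00162339  0.0873349 ]
r [38, 35, 39, 37, 35, 35, 37, 36, 36, 38, 38, 35, 35, 35, 35, 35, 35, 35, 44, 44, 44, 43, 43, 43, 43, 44, 44, 36, 35, 36, 36, 36, 35, 35, 37, 37, 38, 38, 38, 39, 38, 39, 38, 38, 38, 38, 38, 39, 39, 39, 39, 39, 39, 39, 39, 39, 39, 39, 39, 40, 39, 40, 40, 39, 39, 40, 39, 39, 39, 39, 39, 38, 38, 37, 37, 37, 40, 39, 40, 40, 39, 38, 39, 39, 39, 39, 39, 39, 38, 38]
held (array([-0.0016, -0.0007,  0.0306]), np.float64(0.0003647001787141577), 158)
shift [ 0.2197 -0.0053  0.2117] rot [ 0.0006  0.0001 -0.0005]
```

View pics/w4.png

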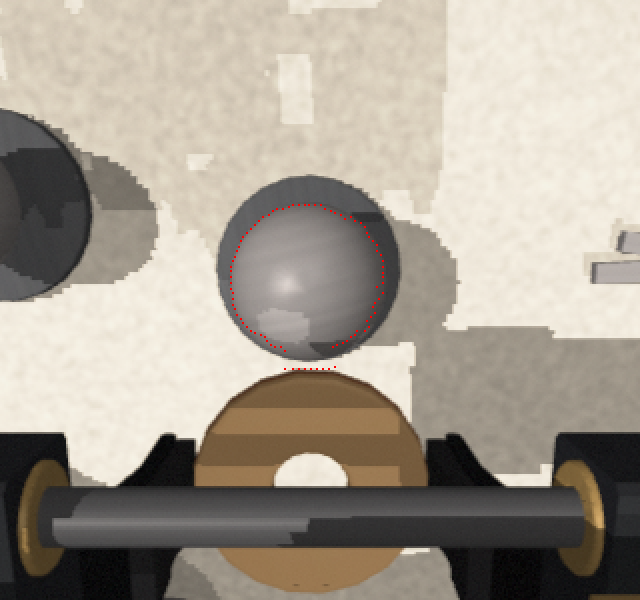

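>>> {"name": "play_rows", "arguments": {"claw": [1,1,1,1,1,1], "delta_pos": [[0.11,-0.005,0.03],[0.109,0,0.08],[0,0,0.1],[0,0,0],[0,0,0],[0,0,0]], "delta_rot": [[0.0006,0,-0.0005],[0,0,0],[0,0,0],[0,0,0],[0,0,0],[0,0,0]]}}

```text
time: 8.7
ee_pos: [0.5288, -0.019, 0.1002]
eef_rot: [0.708, 0.707, -0.0, -0.0]
ft_force: [0.6, 0.1, 1.1]
width: 0.0616
grip_force: 8.0
```

Run:
```python
from h import *
p,q=pose();go(p,q,[.529,-.0184,.0870],90)
```

```text
t 8.7 ee [ 0.5288 -0.019   0.1002] q [ 7.075e-01  7.067e-01 -2.000e-04 -0.000e+00] j [ 0.9   0.48 -1.15  1.82  0.48  1.16 -0.41] F [0.56 0.08 1.08] w 0.0616
shift [0.0029 0.0009 0.0659] rot [-0.0001  0.0001 -0.0004]
```

>>> {"name": "play_rows", "arguments": {"claw": [1,1,1,1,1], "delta_pos": [[0.003,0.001,0.03],[0,0,0.02],[0,0,0.01],[0,0,0],[0,0,0]], "delta_rot": [[0,0,0],[0,0,0],[0,0,0],[0,0,0],[0,0,0]]}}

```text
time: 9.2
ee_pos: [0.5282, -0.0178, 0.087]
eef_rot: [0.707, 0.707, -0.001, -0.001]
ft_force: [-0.8, 0.1, 0.1]
width: 0.0612
grip_force: 8.0
```

>>> {"name": "play_rows", "arguments": {"claw": [1,1,1,1], "delta_pos": [[0,0,0.004],[0,0,0.004],[0,0,0],[0,0,0]], "delta_rot": [[0,0,0],[0,0,0],[0,0,0],[0,0,0]]}}

```text
time: 9.6
ee_pos: [0.5286, -0.0176, 0.086]
eef_rot: [0.707, 0.707, -0.0, -0.0]
ft_force: [-1.8, -0.3, 6.2]
width: 0.0612
grip_force: 8.0
```

```bash
cat >> h.py <<'E'
def avg(n=6):
    L=[]
    for _ in range(n): s=r.read_state();L.append(np.r_[s["ee_pos"],s["ft_force"],s["torque"]]);r.camera("top")
    L=np.array(L);print("avg",np.round(L.mean(0),4),"sd",np.round(L.std(0),4))
    return L.mean(0)
E
python3 - <<'E'
from h import *
avg(8);p,q=pose()
c=grab("wrist");S=grab("scene");pickle.dump((c,S),open("w5.pkl","wb"));print("held",heldring2(c,p,q))
E
```

```text
avg [ 0.5286 -0.0176  0.086  -1.5913  0.1341  6.0344 -0.0253  0.1709 -0.0175] sd [0.     0.     0.     0.3201 0.3587 0.3692 0.0323 0.0227 0.0288]
t 10.0 ee [ 0.5286 -0.0177  0.0859] q [ 7.071e-01  7.071e-01 -4.000e-04 -3.000e-04] j [ 0.88  0.5  -1.13  1.83  0.49  1.14 -0.42] F [-1.65 -0.63  4.73] w 0.0616
held (array([-0.0017, -0.0007,  0.0308]), np.float64(0.0002496801580407675), 158)
```

>>> {"name": "play_rows", "arguments": {"claw": [1,1,1,1,1], "delta_pos": [[0,0,-0.005],[0,-0.004,0],[0,0,0.0045],[0,0,0],[0,0,0]], "delta_rot": [[0,0,0],[0,0,0],[0,0,0],[0,0,0],[0,0,0]]}}

```text
time: 10.6
ee_pos: [0.5277, -0.0177, 0.0859]
eef_rot: [0.707, 0.707, -0.0, -0.0]
ft_force: [-2.0, -0.1, 6.1]
width: 0.0618
grip_force: 8.0
```

Run:
```python
from h import *
avg(6)
```

```text
avg [ 0.5276 -0.0177  0.0859 -1.0711 -0.1538  6.2554 -0.0593  0.0813 -0.0191] sd [0.     0.     0.     0.6324 0.1567 0.627  0.0192 0.0307 0.0173]
```

>>> {"name": "play_rows", "arguments": {"claw": [1,1,1,1,1], "delta_pos": [[0,0,-0.005],[0,-0.004,0],[0,0,0.005],[0,0,0],[0,0,0]], "delta_rot": [[0,0,0],[0,0,0],[0,0,0],[0,0,0],[0,0,0]]}}

```text
time: 11.4
ee_pos: [0.5267, -0.0178, 0.0857]
eef_rot: [0.707, 0.707, -0.001, -0.0]
ft_force: [-0.2, -0.4, 6.1]
width: 0.0615
grip_force: 8.5
```

Run:
```python
from h import *
avg(6);p,q=pose();c=grab("wrist");print(heldring2(c,p,q))
```

```text
avg [ 0.5267 -0.0178  0.0857 -0.6075 -0.0825  5.8027 -0.037   0.054  -0.0143] sd [0.     0.     0.     0.3951 0.5653 0.6115 0.0105 0.0185 0.0276]
t 11.7 ee [ 0.5267 -0.0178  0.0857] q [ 7.071e-01  7.071e-01 -6.000e-04 -5.000e-04] j [ 0.89  0.49 -1.14  1.83  0.49  1.14 -0.42] F [-0.59 -0.03  5.31] w 0.0613
(array([-0.002 , -0.0007,  0.0308]), np.float64(0.0003001757724673115), 158)
```

>>> {"name": "play_rows", "arguments": {"claw": [1,1,1,1,1,1], "delta_pos": [[0,0,-0.01],[0,0,0],[0,0,0],[0,0,0.0085],[0,0,0],[0,0,0]], "delta_rot": [[0,0,0],[0,0,0],[0,0,0],[0,0,0],[0,0,0],[0,0,0]], "squeeze": 20}}

```text
time: 12.35
ee_pos: [0.5267, -0.0179, 0.0859]
eef_rot: [0.707, 0.707, -0.001, -0.0]
ft_force: [-1.7, -0.3, 4.0]
width: 0.0607
grip_force: 20.6
```

>>> {"name": "play_rows", "arguments": {"claw": [1,1,1,1,1,1], "delta_pos": [[0,0,-0.01],[0,0.005,0],[0,0,0],[0,0,0.01],[0,0,0],[0,0,0]], "delta_rot": [[0,0,0],[0,0,0],[0,0,0],[0,0,0],[0,0,0],[0,0,0]]}}

```text
time: 12.95
ee_pos: [0.5276, -0.0178, 0.0858]
eef_rot: [0.707, 0.707, -0.001, -0.001]
ft_force: [-0.3, 0.2, 1.1]
width: 0.0607
grip_force: 20.5
```

>>> {"name": "play_rows", "arguments": {"claw": [1,1,1,1,1,1], "delta_pos": [[0,0,-0.01],[0,0.005,0],[0,0,0],[0,0,0.01],[0,0,0],[0,0,0]], "delta_rot": [[0,0,0],[0,0,0],[0,0,0],[0,0,0],[0,0,0],[0,0,0]]}}

```text
time: 13.55
ee_pos: [0.5285, -0.0178, 0.0857]
eef_rot: [0.707, 0.707, -0.001, -0.001]
ft_force: [0.2, 0.3, 0.3]
width: 0.0608
grip_force: 20.5
```

>>> {"name": "play_rows", "arguments": {"claw": [1,1,1,1,1,1], "delta_pos": [[0,0,-0.01],[0,0.005,0],[0,0,0],[0,0,0.01],[0,0,0],[0,0,0]], "delta_rot": [[0,0,0],[0,0,0],[0,0,0],[0,0,0],[0,0,0],[0,0,0]]}}

```text
time: 14.15
ee_pos: [0.5297, -0.0178, 0.0858]
eef_rot: [0.707, 0.707, -0.001, -0.001]
ft_force: [0.9, -0.1, 0.9]
width: 0.0604
grip_force: 20.5
```

>>> {"name": "play_rows", "arguments": {"claw": [1,1,1,1,1,1], "delta_pos": [[0,0,-0.01],[-0.003,-0.0045,0],[0,0,0],[0,0,0.011],[0,0,0],[0,0,0]], "delta_rot": [[0,0,0],[0,0,0],[0,0,0],[0,0,0],[0,0,0],[0,0,0]], "squeeze": 8}}

```text
time: 14.75
ee_pos: [0.5287, -0.0185, 0.0855]
eef_rot: [0.707, 0.707, -0.001, -0.001]
ft_force: [-0.6, -0.7, 1.1]
width: 0.061
grip_force: 8.7
```

Run:
```python
from h import *
avg(5);p,q=pose();c=grab("wrist");print(heldring2(c,p,q))
```

```text
avg [ 0.5287 -0.0185  0.0856 -0.1869 -0.3359  1.7154 -0.169  -0.0704 -0.0051] sd [0.     0.     0.     0.3413 0.3706 0.4168 0.0334 0.022  0.0201]
t 15.0 ee [ 0.5287 -0.0185  0.0856] q [ 7.072e-01  7.071e-01 -7.000e-04 -6.000e-04] j [ 0.88  0.5  -1.13  1.83  0.49  1.14 -0.42] F [-0.28 -1.69  2.03] w 0.061
(array([-0.0019, -0.0007,  0.0308]), np.float64(0.0003197912701701445), 158)
```

>>> {"name": "play_rows", "arguments": {"claw": [0.3,0.28,0.26,0.22,0.15,0,0,0], "delta_pos": [[0,0,0],[0,0,0],[0,0,0],[0,0,0],[0,0,0],[0,0,0],[0,0,0],[0,0,0]], "delta_rot": [[0,0,0],[0,0,0],[0,0,0],[0,0,0],[0,0,0],[0,0,0],[0,0,0],[0,0,0]], "squeeze": 3}}

```text
time: 15.85
ee_pos: [0.5287, -0.0185, 0.0855]
eef_rot: [0.707, 0.707, -0.001, -0.001]
ft_force: [-0.7, -0.0, 0.3]
width: 0.085
grip_force: 0.0
```

>>> {"name": "play_rows", "arguments": {"claw": [0,0,0,0,0,0,0,0], "delta_pos": [[0,0,-0.03],[0,0,-0.07],[0,0,-0.1],[0,0,-0.1],[0,0,-0.1],[0,0,-0.05],[0,0,0],[0,0,0]], "delta_rot": [[0,0,0],[0,0,0],[0,0,0],[0,0,0],[0,0,0],[0,0,0],[0,0,0],[0,0,0]]}}

```text
time: 16.65
ee_pos: [0.5286, -0.0186, 0.1752]
eef_rot: [0.707, 0.707, -0.001, -0.001]
ft_force: [0.1, -0.5, -0.2]
width: 0.0869
grip_force: 0.0
```

Run:
```python
from h import *
p,q=pose();c=grab("wrist");S=grab("scene");T=grab("top");pickle.dump((c,S,T),open("w6.pkl","wb"))
e=ringpx(c,[.5286,-.0199,.093]);print(e,plane(c,e,.0933))
o=np.zeros((384,800,3),np.uint8);o[:,:512]=c["pixels"][:,:,::-1]
s=cv2.resize(S["pixels"][150:225,190:262,::-1],(288,300),interpolation=2);o[:300,512:]=s
cv2.imwrite("pics/w6.png",o)
```

```text
t 16.65 ee [ 0.5286 -0.0186  0.1752] q [ 7.072e-01  7.070e-01 -9.000e-04 -6.000e-04] j [ 0.96  0.4  -1.22  1.73  0.39  1.29 -0.34] F [ 0.1  -0.53 -0.18] w 0.0869
[(255.1768798828125, 195.26055908203125), (255.25108337402344, 195.98403930664062)] [[ 0.52788514 -0.01808665  0.0933    ]
 [ 0.52794311 -0.0186801   0.0933    ]]
```

View pics/w6.png

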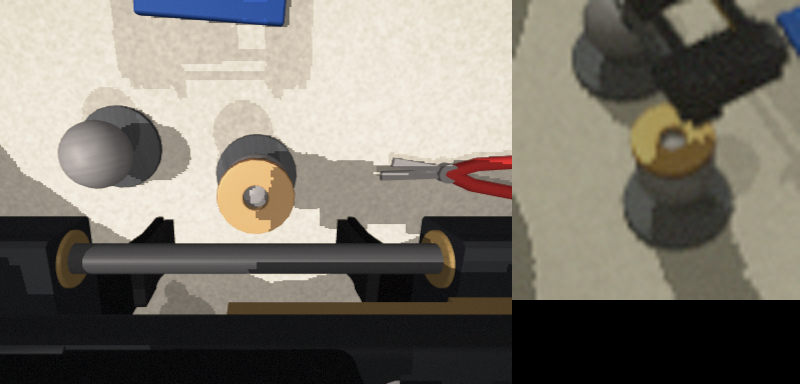

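The ring sits on the ball at (256,196) in the wrist view and looks level in the scene view. It is within about 1 mm of the measured ball centre. Next, the gauge.

>>> {"name": "play_rows", "arguments": {"claw": [0,0,0,0,0,0,0,0], "delta_pos": [[-0.1,-0.03,-0.19],[-0.19,-0.07,-0.1],[-0.2,-0.07,-0.08],[-0.2,-0.07,0],[-0.2,-0.07,0],[-0.16,-0.07,0],[0,0,0],[0,0,0]], "delta_rot": [[0,0,0],[0,0,0],[0,0,0],[0,0,0],[0,0,0],[0,0,0],[0,0,0],[0,0,0]]}}

```text
time: 17.6
ee_pos: [0.4525, -0.2288, 0.2492]
eef_rot: [0.708, 0.706, -0.001, -0.001]
ft_force: [0.2, 1.4, -0.3]
width: 0.0871
grip_force: 0.0
```

Run:
```python
from h import *
p,q=pose();c=grab("wrist");pickle.dump(c,open("w7.pkl","wb"))
print("top",proj(c,np.array([.453,-.229,.14])),"base",proj(c,np.array([.453,-.229,.055])))
o=np.clip(c["pixels"][:,:,::-1].astype(float)*1.5,0,255).astype(np.uint8)
cv2.imwrite("pics/w7.png",o)
```

```text
t 17.6 ee [ 0.4525 -0.2288  0.2492] q [ 7.078e-01  7.064e-01 -5.000e-04 -1.100e-03] j [ 1.51  0.25 -1.28  1.68  0.25  1.4   0.19] F [ 0.24  1.38 -0.27] w 0.0871
top [256.69747797 187.7078149 ] base [256.51226184 169.0442303 ]
```

View pics/w7.png

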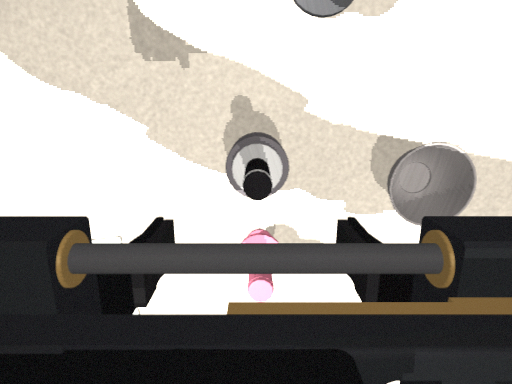

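The barrel's black top disc is at (257,185), the flange and holder at (257,165), the pink look-alike behind at (260,265), and the bowl at (432,183).

Run:
```python
from h import *
c=pickle.load(open("w7.pkl","rb"));p=np.array([.4525,-.2288,.2492]);q=R.from_quat([.7078,.7064,-.0005,-.0011])
h=cv2.cvtColor(c["pixels"],cv2.COLOR_RGB2HSV).astype(int);V=h[...,2]
print("col257",V[125:205:3,257]);print("row185",V[185,235:282:2],"row160",V[160,218:300:3])
m=V<30;m[:140]=0;m[210:]=0;m[:,:225]=0;m[:,295:]=0
b,ce,st=blob(m,(257,183));q0=max(cv2.findContours(b.astype(np.uint8),0,1)[0],key=cv2.contourArea)[:,0].astype(float);print(ce,st)
Q=q0[q0[:,1]>186]
def fit(Q,z,r0):
    t=plane(c,Q,z)[:,:2];s=least_squares(lambda v:np.hypot(*(t-v[:2]).T)-v[2],[.453,-.229,r0],loss="soft_l1",f_scale=4e-4);return np.round(s.x,4),len(Q)
print("barrel top",fit(Q,.14,.013))
g=cv2.GaussianBlur(V.astype(np.float32),(0,0),.8)
P=radial(g,(257,166),20,30,list(range(150,391,6)),-1);print("flange",fit(P,.061,.028))
P=radial(g,(257,166),27,38,list(range(150,391,6)),1);print("holder",fit(P,.055,.036))
T=pickle.load(open("d0.pkl","rb"))["top"];u=cv2.cvtColor(T["pixels"],cv2.COLOR_RGB2HSV)[...,2]
print(u[243:253,352:384])
```

```text
col257 [121 122 122  51  66  65  77 119 115 117 117  45  15  15  12  95  27  23
  20  25  23  24  23  25  26 236 229]
row185 [ 80  86 137 152  48  19  24  23  24  24  26  23  21  25  25  26  19  24
  36 155 135  83  82  81] row160 [157 165 159  73  81 121 152 155 137 118 117  37  13   9  14  45 119 155
 153 152 150  96  80  80 155 160 156 158]
[257.14096186 185.30348259] [244 172  28  28 603]
barrel top (array([ 0.4534, -0.2275,  0.0115]), 36)
flange (array([ 0.4534, -0.2273,  0.0278]), 41)
holder (array([ 0.4534, -0.2245,  0.0357]), 41)
[[35 50 59 59 61 58 60 59 59 58 51 42 38 34 32 29 32 29 18 16 12 11 12 15
  21 30 49 59 61 61 61 59]
 [41 56 59 60 59 58 56 49 44 37 29 22 18 15 16 19 19 14 13 14 13 15 15 10
  13 18 33 51 60 62 61 62]
 [44 56 59 57 49 48 47 38 26 16 11 12  9 14 19 22 16 12  9 11 13 11 14 12
  14 13 21 46 57 63 61 61]
 [44 50 48 49 45 44 39 23 12 10  9 10 11  9 19 21 11 11 10 11 11 12 12 11
  13 14 16 35 54 61 57 50]
 [42 44 43 45 42 42 32 13  9  8  7 10 10 14 17 19 12 11 11 11  7  9 10 12
  12 13 15 28 50 58 52 46]
 [41 42 43 42 42 39 28 13  8 10 11  8  9 12 21 22 10 11 10  8 10 10  9 12
  12 12 13 29 51 54 49 45]
 [43 43 41 43 42 40 28  8  7  9  9  9  8 12 20 25 16 11 12 11  9 10 10  9
  12 11 17 36 55 60 51 45]
 [40 43 42 43 43 41 32 14  5  6  8  9  9  9 15 22 17 11 11 13 11  9 11 10
  12  9 18 45 59 60 53 45]
 [40 43 44 44 43 43 35 19 13  8  8  8  8  7 10 15 17 15 12  9 12  9 11 10
   6 13 25 45 50 48 46 44]
 [40 45 43 43 43 41 40 32 11  7 11  9  5  8  8 11 14 16 13 12 10 11 11 11
  12 18 34 45 46 46 45 44]]
```

>>> {"name": "play_rows", "arguments": {"claw": [0,0,0,0,0,0,0,0], "delta_pos": [[0.0065,0.0045,0.1],[0,0,0.15],[0,0,0.18],[0,0,0.18],[0,0,0.12],[0,0,0.06],[0,0,0.03],[0,0,0]], "delta_rot": [[0,0,0],[0,0,0],[0,0,0],[0,0,0],[0,0,0],[0,0,0],[0,0,0],[0,0,0]]}}

```text
time: 18.45
ee_pos: [0.454, -0.2265, 0.0859]
eef_rot: [0.707, 0.707, -0.0, -0.001]
ft_force: [0.2, 0.4, 0.8]
width: 0.0868
grip_force: 0.0
```

Run:
```python
from h import *
p,q=pose();go(p,q,[.4534,-.2275,.085],90)
```

```text
t 18.45 ee [ 0.454  -0.2265  0.0859] q [ 7.068e-01  7.074e-01 -5.000e-04 -6.000e-04] j [ 1.35  0.44 -1.14  1.88  0.44  1.11  0.04] F [0.22 0.45 0.82] w 0.0868
shift [-0.005  -0.003   0.0046] rot [-0.0005 -0.0001  0.0003]
```

>>> {"name": "play_rows", "arguments": {"claw": [0,0,0.3,0.5,0.7,1,1,1], "delta_pos": [[-0.005,-0.003,0],[0,0,0],[0,0,0],[0,0,0],[0,0,0],[0,0,0],[0,0,0],[0,0,0]], "delta_rot": [[-0.0005,0,0],[0,0,0],[0,0,0],[0,0,0],[0,0,0],[0,0,0],[0,0,0],[0,0,0]], "squeeze": 35}}

```text
time: 19.25
ee_pos: [0.4529, -0.2281, 0.0857]
eef_rot: [0.707, 0.707, -0.0, -0.0]
ft_force: [0.7, -0.5, -0.4]
width: 0.0472
grip_force: 0.0
```

>>> {"name": "play_rows", "arguments": {"claw": [1,1], "delta_pos": [[0,0,0],[0,0,0]], "delta_rot": [[0,0,0],[0,0,0]]}}

```text
time: 19.45
ee_pos: [0.4529, -0.2281, 0.0857]
eef_rot: [0.707, 0.707, -0.0, -0.0]
ft_force: [-0.4, 0.6, -0.5]
width: 0.0307
grip_force: 0.0
```

Run:
```python
from h import *
avg(4);p,q=pose()
```

```text
avg [ 0.453  -0.2281  0.0857  0.9755  0.1859 -0.2186 -0.0494 -0.2379  0.0109] sd [1.000e-04 0.000e+00 0.000e+00 8.285e-01 2.867e-01 4.189e-01 2.300e-02
 7.450e-02 1.480e-02]
t 19.65 ee [ 0.453  -0.2281  0.0857] q [ 0.7072  0.7071 -0.      0.    ] j [ 1.35  0.44 -1.14  1.88  0.44  1.11  0.04] F [1.1  0.02 0.07] w 0.0255
```

>>> {"name": "play_rows", "arguments": {"claw": [1,1,1,1,1,1,1,1], "delta_pos": [[0,0,0],[0,0,-0.03],[0,0,-0.06],[0,0,-0.1],[0,0,-0.12],[0,0,-0.12],[0,0,-0.12],[0,0,-0.05]], "delta_rot": [[0,0,0],[0,0,0],[0,0,0],[0,0,0],[0,0,0],[0,0,0],[0,0,0],[0,0,0]]}}

```text
time: 20.45
ee_pos: [0.4538, -0.2282, 0.2083]
eef_rot: [0.707, 0.707, -0.0, 0.001]
ft_force: [0.2, -0.7, -3.1]
width: 0.0253
grip_force: 35.0
```

>>> {"name": "play_rows", "arguments": {"claw": [1,1], "delta_pos": [[0,0,0],[0,0,0]], "delta_rot": [[0,0,0],[0,0,0]]}}

```text
time: 20.65
ee_pos: [0.4525, -0.2282, 0.205]
eef_rot: [0.707, 0.707, -0.0, -0.0]
ft_force: [0.6, -0.8, -3.5]
width: 0.0256
grip_force: 35.0
```

Run:
```python
from h import *
avg(6);p,q=pose()
# refined ring centre on the rest
c,S,T=pickle.load(open("w6.pkl","rb"));h=cv2.cvtColor(c["pixels"],cv2.COLOR_RGB2HSV).astype(int)
m=(h[...,0]>5)&(h[...,0]<28)&(h[...,1]>90)&(h[...,2]>50);b,_,_=blob(m,(256,196))
Q=max(cv2.findContours(b.astype(np.uint8),0,1)[0],key=cv2.contourArea)[:,0].astype(float)
tb=plane(c,Q,.0833)[:,:2];tt=plane(c,Q,.0933)[:,:2];cam=c["cam_to_world"][:2,3]
def F(v):
    n=(tt-v[:2]);n/=np.linalg.norm(n,axis=1)[:,None];vis=((cam-v[:2]-.031*n)*n).sum(1)>0
    return np.where(vis,np.hypot(*(tb-v[:2]).T),np.hypot(*(tt-v[:2]).T))-v[2]
s=least_squares(F,[.528,-.019,.031],loss="soft_l1",f_scale=5e-4);print("ring",np.round(s.x,4),np.abs(F(s.x)).mean())
go(p,q,[.5282,-.0198,.19],90)
```

```text
avg [ 0.4525 -0.228   0.2048  0.2827  0.0921 -2.7837  0.0106 -0.0911  0.025 ] sd [1.000e-04 1.000e-04 2.000e-04 5.789e-01 5.091e-01 4.739e-01 3.730e-02
 2.210e-02 3.110e-02]
t 20.95 ee [ 0.4527 -0.2279  0.2052] q [ 7.071e-01  7.071e-01 -1.000e-04 -5.000e-04] j [ 1.48  0.29 -1.26  1.74  0.29  1.32  0.16] F [ 0.1  -0.12 -2.39] w 0.0254
ring [ 0.5279 -0.0197  0.0301] 0.00029079514741428146
shift [1.0406 0.3775 0.0761] rot [-0.0003 -0.0002  0.    ]
```

>>> {"name": "play_rows", "arguments": {"claw": [1,1,1,1,1,1,1,1], "delta_pos": [[0.1,0.04,0],[0.16,0.06,0],[0.17,0.06,0],[0.17,0.06,0],[0.17,0.06,0],[0.16,0.06,0],[0.1,0.036,0],[0.007,0.001,0]], "delta_rot": [[0,0,0],[0,0,0],[0,0,0],[0,0,0],[0,0,0],[0,0,0],[0,0,0],[0,0,0]]}}

```text
time: 21.75
ee_pos: [0.5287, -0.0169, 0.2056]
eef_rot: [0.705, 0.709, 0.001, -0.001]
ft_force: [-0.0, -0.2, -2.2]
width: 0.0254
grip_force: 35.0
```

>>> {"name": "play_rows", "arguments": {"claw": [1,1], "delta_pos": [[0,0,0],[0,0,0]], "delta_rot": [[0,0,0],[0,0,0]]}}

```text
time: 21.95
ee_pos: [0.5282, -0.022, 0.2053]
eef_rot: [0.708, 0.707, -0.0, -0.0]
ft_force: [0.4, 0.2, -2.3]
width: 0.0256
grip_force: 35.0
```

Run:
```python
from h import *
avg(8);p,q=pose();go(p,q,[.5282,-.0204,.172],90)
c=grab("wrist");S=grab("scene");pickle.dump((c,S),open("w8.pkl","wb"))
o=np.zeros((384,800,3),np.uint8);o[:,:512]=c["pixels"][:,:,::-1]
s=cv2.resize(S["pixels"][125:225,180:276,::-1],(288,300),interpolation=2);o[:300,512:]=s
cv2.imwrite("pics/w8.png",o)
```

```text
avg [ 5.2830e-01 -2.1800e-02  2.0550e-01  2.9300e-02  9.4900e-02 -2.2415e+00
 -2.9200e-02 -1.1770e-01 -1.2000e-03] sd [1.000e-04 3.000e-04 1.000e-04 4.431e-01 5.738e-01 3.514e-01 1.710e-02
 3.270e-02 3.240e-02]
t 22.35 ee [ 0.5284 -0.0211  0.2057] q [ 7.074e-01  7.069e-01 -1.000e-04 -0.000e+00] j [ 0.99  0.37 -1.24  1.69  0.36  1.34 -0.31] F [-0.29  0.02 -2.05] w 0.0252
shift [ 0.0034 -0.0008  0.1684] rot [-0.0001  0.0001 -0.0002]
```

View pics/w8.png

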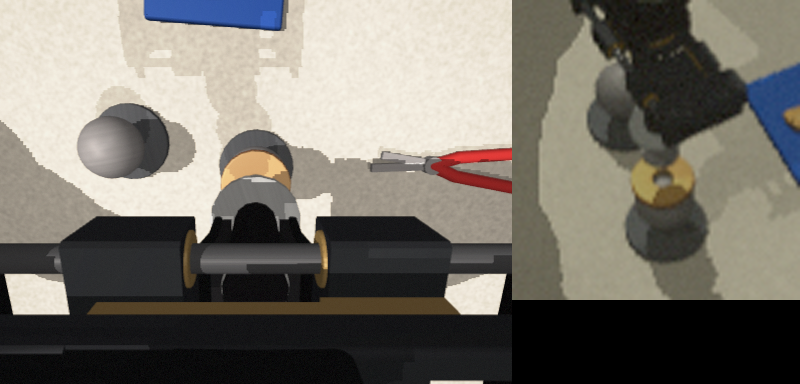

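The gauge is over the rest: its flange is centred at column 255 and the ring at column 256 in the wrist view, and the foot is just above the ring in the scene view. I'll lower it.

>>> {"name": "play_rows", "arguments": {"claw": [1,1,1,1,1,1,1,1], "delta_pos": [[0.0025,-0.001,0.04],[0,0,0.05],[0,0,0.05],[0,0,0.03],[0,0,0.018],[0,0,0],[0,0,0],[0,0,0]], "delta_rot": [[0,0,0],[0,0,0],[0,0,0],[0,0,0],[0,0,0],[0,0,0],[0,0,0],[0,0,0]]}}

```text
time: 23.25
ee_pos: [0.5284, -0.0202, 0.1684]
eef_rot: [0.707, 0.707, 0.0, 0.0]
ft_force: [-0.5, -0.9, -2.8]
width: 0.0254
grip_force: 35.0
```

Run:
```python
from h import *
avg(6);p,q=pose();go(p,q,[.5282,-.0204,.164],90)
```

```text
avg [ 0.5283 -0.0203  0.1683 -0.3216  0.0294 -2.4819 -0.0253 -0.1079 -0.0049] sd [1.000e-04 0.000e+00 1.000e-04 3.067e-01 7.282e-01 4.347e-01 8.300e-03
 1.870e-02 4.200e-02]
t 23.55 ee [ 0.5282 -0.0202  0.1682] q [ 7.072e-01  7.071e-01 -1.000e-04  0.000e+00] j [ 0.97  0.4  -1.22  1.74  0.39  1.28 -0.34] F [ 0.52 -0.08 -3.52] w 0.0253
shift [-0.0008 -0.0001  0.0208] rot [-0.  0. -0.]
```

>>> {"name": "play_rows", "arguments": {"claw": [1,1,1,1,1,1,1,1], "delta_pos": [[0,0,0.007],[0,0,0.007],[0,0,0.007],[0,0,0.006],[0,0,0.006],[0,0,0.005],[0,0,0.003],[0,0,0]], "delta_rot": [[0,0,0],[0,0,0],[0,0,0],[0,0,0],[0,0,0],[0,0,0],[0,0,0],[0,0,0]]}}

```text
time: 24.35
ee_pos: [0.5283, -0.0202, 0.1599]
eef_rot: [0.707, 0.707, -0.0, -0.0]
ft_force: [0.6, 0.0, -1.0]
width: 0.0255
grip_force: 35.0
```

Run:
```python
from h import *
avg(8);p,q=pose();go(p,q,[.5282,-.0204,.156],90)
```

```text
avg [ 0.5283 -0.0202  0.1599  0.2639 -0.191   0.2726  0.0165 -0.1327 -0.019 ] sd [0.     0.     0.     0.6523 0.4853 0.6346 0.0251 0.0303 0.0373]
t 24.75 ee [ 0.5282 -0.0202  0.1599] q [ 7.072e-01  7.071e-01 -1.000e-04 -0.000e+00] j [ 0.96  0.41 -1.21  1.75  0.4   1.26 -0.35] F [ 0.84 -0.55  0.96] w 0.0256
shift [-0.0009 -0.0001  0.0195] rot [-0.  0. -0.]
```

>>> {"name": "play_rows", "arguments": {"claw": [1,1,1,1,1,1,1,1], "delta_pos": [[0,0,0.005],[0,0,0.005],[0,0,0.005],[0,0,0.003],[0,0,0],[0,0,0],[0,0,0],[0,0,0]], "delta_rot": [[0,0,0],[0,0,0],[0,0,0],[0,0,0],[0,0,0],[0,0,0],[0,0,0],[0,0,0]]}}

```text
time: 25.55
ee_pos: [0.5282, -0.0203, 0.1563]
eef_rot: [0.707, 0.707, -0.0, -0.0]
ft_force: [0.1, -0.1, 1.9]
width: 0.0253
grip_force: 35.0
```

Run:
```python
from h import *
avg(12);p,q=pose()
S=grab("scene");T=grab("top");c=grab("wrist");pickle.dump((c,S,T),open("w9.pkl","wb"))
o=np.zeros((384,800,3),np.uint8);o[:,:512]=c["pixels"][:,:,::-1]
o[:300,512:]=cv2.resize(S["pixels"][125:225,180:276,::-1],(288,300),interpolation=2)
cv2.imwrite("pics/w9.png",o)
```

```text
avg [ 0.5282 -0.0202  0.1563  0.5533  0.1099  1.9701  0.0476 -0.2255  0.0022] sd [0.     0.     0.     0.379  0.5658 0.48   0.0211 0.0296 0.0281]
t 26.15 ee [ 0.5282 -0.0202  0.1563] q [ 7.072e-01  7.071e-01 -1.000e-04 -1.000e-04] j [ 0.96  0.41 -1.21  1.76  0.41  1.26 -0.35] F [0.15 1.02 1.84] w 0.0253
```

View pics/w9.png

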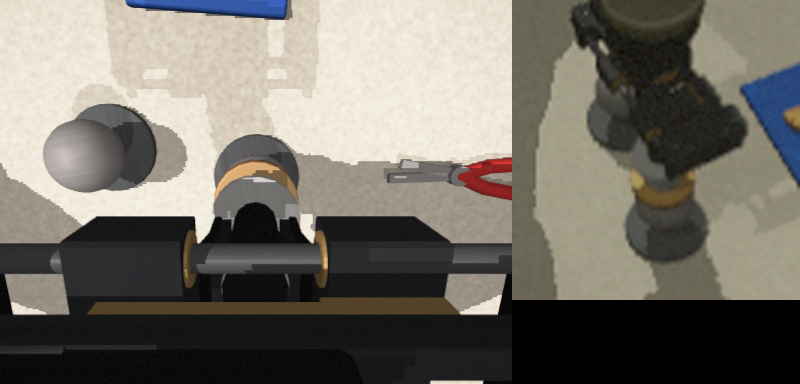

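The foot rests on the level ring with the gauge upright. The force has risen by about 4.3 N and the geometry gives about 7.7 mm of plunger travel, so it is half way in. Handing in.

```bash
python3 -c "
from bench import r
print(r.close_job())"
```

```text
the job is handed in; nothing more can be done
None
```

The job is handed in: the apple ring sits level on the far rest's ball, within about 1 mm of centre, and the upright gauge is held motionless on it, plunger about half way in (about 4 N), 26 s on the clock.

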